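# Swap the test trays on an electronics bench

## Robot

A 6-joint arm with a two-finger parallel gripper is mounted at the origin on the work surface. World frame = base frame: x ahead of the robot, y to its left, z up, the work surface at z = 0. Lengths are in m, angles in rad, forces in N, time in s.
With the tool pointing down it reaches from about 0.25 to 0.775 m from the base axis. Payload 4 kg.
Tool frame: the origin (TCP) lies midway between the tips of the shut fingers; the grasp point (between the pads) lies manip.grip_depth behind it (manip.grip_depth is the distance from the TCP to the grasp point, in m); z points along the fingers, y is the line along which they close (so a half turn about z gives the same grasp; the last joint's range is limited). The gripper opens to 85 mm and grips with 20 to 120 N. Pads are 22 mm wide; open, the fingers measure 114 mm over their backs; the gripper's body (76 mm by 85 mm) begins 54 mm behind the grasp point. The pads swing forward as they close: fully open they stand 13 mm farther back than shut.
Start: joints at [1.176, 0.087, 1.371, -0, 1.684, -0.103], TCP at [0.158, 0.527, 0.231] pointing down, gripper open.
Joint ranges: [-3.1, 3.1], [-0.76, 2.03], [0.27, 2.55], [-1.08, 4.22], [0.17, 2.65], [-2.57, 2.57]. Speed limits (rad/s): [2.79, 2.79, 3.14, 3.14, 3.14, 3.14].

## Interface

Orientations are given as a rotation vector (axis times angle).
In Python, from plant import manip, order, grab_frame gives the robot as it stands (manip), with the cameras as plain functions and the job (order).
- The arm moves only by the shell command python3 inch.py 'ROWS' [FORCE]. ROWS is rows parted by semicolons, their numbers by spaces, 1 to 10 of them, each of 5 numbers: the finger opening in m, then dx, dy, dz in m, then a turn about the tool's z in rad; each row is the pose to reach, as a shift and turn from the pose commanded when the command began, along the tool's axes at that moment; what a row does not reach only later rows make up. A row lasts 1/12 s, in which the tool goes at most 0.0417 m and 0.125 rad, less where a joint would pass 70% of its speed; a pose out of reach is approached as far as the arm can. The fingers move at their own pace and stop on an object; FORCE is the grip in N (left out, the last holds). Time passes only in rows, so rows that do not move let the fingers close. It prints the time, the measured TCP pose, the force, the opening and the grip force at its end.
- manip.read_state(): the state, without advancing time (a new reading comes with each control period).
- grab_frame(name): name is "scene" or "top" or "wrist"; returns a dict with "color" (420x560x3 uint8, blue, green, red), "vertical_fov" (degrees; the focal length in pixels is half the picture's height over the tangent of half this angle, whatever the lens; pixels are square), "cx", "cy" (the principal point, pixels), "camera_from_world" (4x4, takes a point from world to camera coordinates); the wrist camera has in their place "mount" (4x4, takes a point from camera to tool coordinates, whose origin is the TCP and whose axes are the flange's). Camera axes: x right, y down, z forward; pixel columns grow to the right and rows downward; lengths in m; the calibration is good to about 2 mm. The wrist camera is an equidistant fisheye: a pixel r from the principal point sees the ray r / f radians off the axis. A picture is of the moment at which its call begins: read the wrist's pose just before it. There is no depth.
- order.finish_job(): hands the job in; it is judged then, once.
The state is a dict: "clock": time; "joints": joint angles; "dq": joint speeds; "effort": joint torques, N m; "tool_pos": TCP position; "ee_rot": TCP orientation; "force": force on the tool from outside, world axes, zero at the start; "wrist_torque": the same for the moment, N m; "finger_gap": finger opening in m; "grasp_force": force on a finger pad.
Only numpy, scipy, OpenCV 4.12 (cv2) and the standard library are available. Lean on these libraries where they do the work, as an engineer would, in place of code of your own. Each camera call takes 0.05 s, during which the arm holds its last target. There are 200 camera calls.

## Task

Put away the empty blue tray, then bring out the loaded orange one: first push the blue tray fully home into its dock, then hook a fingertip behind the upright lip of the orange tray and draw it fully out along its rail, so that the controller in it can be reached. Only push and pull gently with the fingertips, without gripping the trays or ramming their stops; do not touch the controller, which stays lying in its seat in the orange tray, and leave everything else on the bench where it is.

Things in the scene. Friction and masses are not known exactly. Their poses are not given: they have to be found in the camera images.
- orange_dock: fixed orange test dock: grey metal housing 140 x 126 x 80 mm high (x, y, z), open at its front (-x) face, orange band on its roof. Origin: centre of its underside, on the bench; +x points from the open front to the back, z up. Its yaw varies by 0.25 rad and the two docks may stand either way round, left or right.
- blue_dock: fixed blue test dock: grey metal housing 140 x 126 x 80 mm high (x, y, z), open at its front (-x) face, blue band on its roof. Origin: centre of its underside, on the bench; +x points from the open front to the back, z up. Its yaw varies by 0.25 rad and the two docks may stand either way round, left or right.
- orange_tray (a joint): slide of the orange tray in m: 0 = fully home (against the inner stop), 0.10 = fully out (against the outer stop); it grows as the tray comes out along the dock's -x. Starts home. Friction about 2 N plus 8 N per m/s, no spring: it stays where it is left.
- blue_tray (a joint): slide of the blue tray in m: 0 = fully home (against the inner stop), 0.10 = fully out (against the outer stop); it grows as the tray comes out along the dock's -x. Starts 0.055 to 0.09 out. Friction about 2 N plus 8 N per m/s, no spring: it stays where it is left.
- orange_lip (a point): top middle of the orange tray's front lip: an upright plate 98 mm wide (dock y), 6 mm thick (dock x), top 50 mm above the bench; tray floor behind it 18 mm above the bench. Tray home: this point is at x = -0.133 m of the dock frame and a clear gap 60 mm deep lies between the lip's back and the dock's 80 mm high front, open above. In front of the lip: free bench.
- blue_lip (a point): top middle of the blue tray's front lip: an upright plate 98 mm wide (dock y), 6 mm thick (dock x), top 50 mm above the bench; tray floor behind it 18 mm above the bench. Tray home: this point is at x = -0.133 m of the dock frame and a clear gap 60 mm deep lies between the lip's back and the dock's 80 mm high front, open above. In front of the lip: free bench.
- orange_seat (a point): centre of the controller's seat on the orange tray's floor, 113 mm behind the lip's middle plane (towards dock +x), moves with the tray. Curbs 6 mm high surround the seat; the front one begins 70 mm behind the lip's middle plane.
- controller: loose black controller box 70 x 62 x 26 mm, 0.11 to 0.22 kg, lying in the seat of the orange tray, at the start under the dock's roof; origin at the centre of its underside; x along the tray
- spare: bystander: loose grey controller box 70 x 62 x 26 mm on the bench between the docks; origin at the centre of its underside
- screwdriver: bystander: red screwdriver 180 mm long lying between the docks about along x; origin under its middle
- connector: bystander: green terminal block 32 x 45 x 18 mm in front of the docks near the middle; origin at the centre of its underside
- jar: bystander: small jar, 52 mm wide, 65 mm high, on the left; origin at the centre of its underside
- driver_cup: bystander: black cup of screwdrivers, 80 mm wide, 145 mm high over the handles, on the left; origin at the centre of its underside
- bitcase: bystander: orange bit case 85 x 120 x 30 mm on the right; origin at the centre of its underside
- adapter: bystander: black power adapter 110 x 50 x 32 mm on the right; origin at the centre of its underside

How it is judged:
By the outcome, as a careful person would: the job done as asked, in the order asked, and still so for the second after the job is handed in, with the robot touching nothing.
It also fails if it takes over 48 s, if anything falls off the work surface, if the arm or the gripper's body presses on something with over 40 N, if the wrist force passes 120 N, or if a joint passes its speed limit or range.

## Working session

There is one attempt and no reset: what is moved stays moved. The work goes in short steps, Python scripts to look and compute and a shell command to move; the robot and the scene stay as the last step left them, time stands still between calls to the robot, and variables do not carry over. Pictures are saved under pics/ and viewed, at most 10 in all, crops included, and the job is handed in when it is done.

```bash
ls; mkdir -p pics
python3 - <<'E'
from plant import manip, order, grab_frame
import cv2,json
import numpy as np
s=manip.read_state();print(s, manip.grip_depth)
for n in("scene","top"):
    f=grab_frame(n);cv2.imwrite(f"pics/{n}0.png",f["color"])
    print(n,f["vertical_fov"],f["cx"],f["cy"],np.array(f["camera_from_world"]).round(4).tolist())
E
```

```text
inch.py
pics
plant.py
{'clock': 0.0, 'joints': array([ 1.17591269e+00,  8.79619378e-02,  1.37231058e+00, -5.44116782e-06,
        1.68361210e+00, -1.03106845e-01]), 'dq': array([-0.00019366, -0.00219826, -0.00087896, -0.00058898,  0.00290335,
       -0.00105344]), 'effort': array([ 1.95374741e-03, -3.51872098e+01, -3.13274646e+01,  9.17992679e-05,
        1.06294782e-02, -2.17005123e-06]), 'tool_pos': array([0.15801843, 0.52626821, 0.23010678]), 'ee_rot': array([-0.45661718, -3.1076643 ,  0.00349064]), 'force': array([ 0.6519938 ,  0.24736831, -0.04286686]), 'wrist_torque': array([-0.00449542, -0.02453808, -0.06901268]), 'grasp_force': 0.0, 'finger_gap': 0.08544001791711449} 0.0187
scene 50.9304495934513 277.634504168878 211.01547321457298 [[-0.6927, 0.7212, 0.0039, 0.4229], [0.5589, 0.5401, -0.6292, -0.2597], [-0.4559, -0.4337, -0.7772, 1.5544], [0.0, 0.0, 0.0, 1.0]]
top 49.81914038348313 281.6660470027733 201.20163785592868 [[0.0255, -0.9997, -0.0029, -0.0158], [-0.9797, -0.0244, -0.199, 0.6158], [0.1989, 0.008, -0.98, 1.1408], [0.0, 0.0, 0.0, 1.0]]
```

View pics/top0.png

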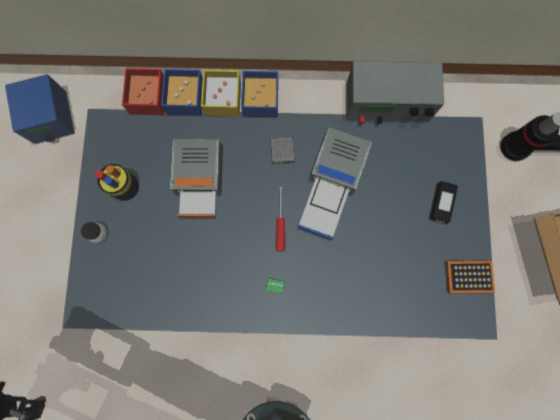

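View pics/scene0.png

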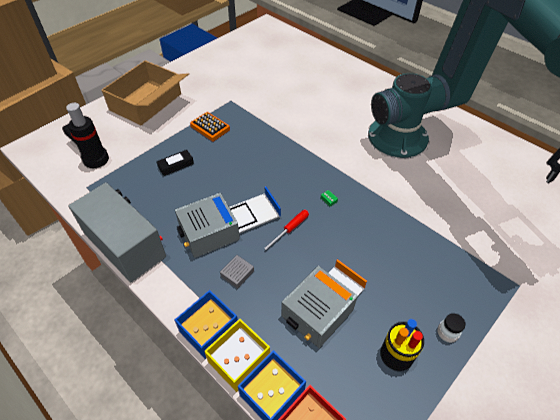

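The top view shows the orange dock on the left, with its roof around (195,165) and its lip at (197,216). The blue dock is on the right, with its roof around (342,158) and its lip at (318,233), so that tray is out. I'll zoom in on both for the corner pixels.

Run:
```python
import cv2,numpy as np
i=cv2.imread("pics/top0.png")
a=i[130:240,160:240];b=i[120:245,290:380]
a=cv2.copyMakeBorder(a,0,15,0,0,cv2.BORDER_CONSTANT)
c=cv2.resize(np.hstack([a,b]),None,fx=4.7,fy=4.7,interpolation=cv2.INTER_CUBIC);print(c.shape)
cv2.imwrite("pics/crop0.png",c)
```

```text
(588, 799, 3)
```

View pics/crop0.png

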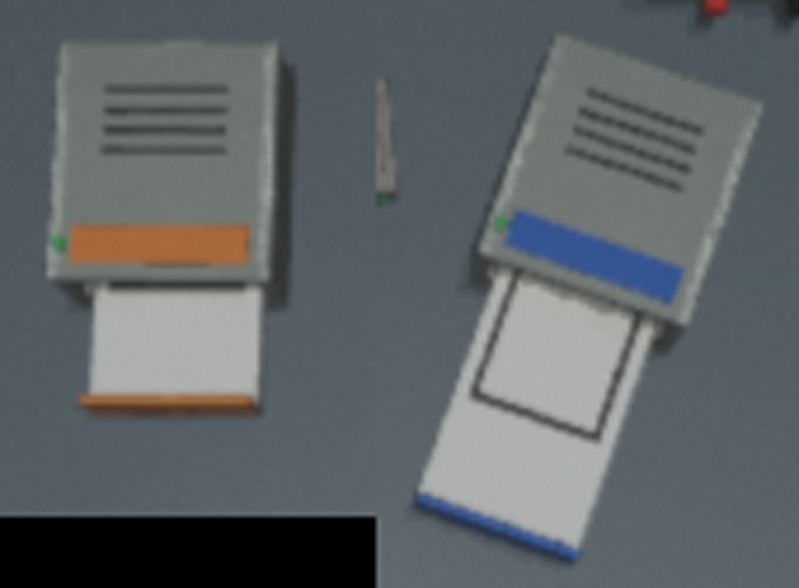

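The crop shows the orange roof corners at (62,42), (277,42), (267,272) and (50,272), with its lip top from (80,399) to (258,403). The blue roof corners are at (560,36), (762,104), (688,318) and (482,246), with its lip top from (417,494) to (580,552). Next is a pose fit.

```bash
cat > h.py <<'E'
import numpy as np
from scipy.optimize import least_squares
def fr(d,n=None): pass
def proj(f,P):
    M=np.array(f["camera_from_world"]);c=P@M[:3,:3].T+M[:3,3]
    fl=210/np.tan(np.radians(f["vertical_fov"])/2)
    return c[:,:2]/c[:,2:]*fl+[f["cx"],f["cy"]]
def pts(p):
    x,y,a,s=p
    L=np.array([[.07,.063,.08],[.07,-.063,.08],[-.07,-.063,.08],[-.07,.063,.08],[-.133-s,.049,.05],[-.133-s,-.049,.05]])
    c,n=np.cos(a),np.sin(a)
    return np.c_[x+c*L[:,0]-n*L[:,1],y+n*L[:,0]+c*L[:,1],L[:,2]]
E
python3 - <<'E'
from plant import manip, order, grab_frame
from h import *
import cv2
f=grab_frame("top");im=f["color"]
O=np.array([[62,42],[277,42],[267,272],[50,272],[80,399],[258,403]])/4.7-.4+[160,130]
B=np.array([[560,36],[762,104],[688,318],[482,246],[417,494],[580,552]])/4.7-.4+[290-80,120]
v=cv2.resize(im[120:250,160:390],None,fx=3.4,fy=3.4,interpolation=cv2.INTER_CUBIC)
for n,Q,s0 in(("o",O,0),("b",B,.07)):
    r=least_squares(lambda p:(proj(f,pts(p))-Q).ravel(),[.6,0,0,s0]);print(n,r.x,r.fun.round(2))
    print(pts(r.x)[4:])
    if n=="o":
        r2=least_squares(lambda p:(proj(f,pts([*p,0]))-Q).ravel(),[.6,0,0]);print(r2.x,r2.fun.round(2))
    for q in proj(f,pts(r.x)): cv2.circle(v,tuple(int(t) for t in (q+.4-[160,120])*3.4),3,(0,255,255),1)
cv2.imwrite("pics/ov.png",v)
E
```

```text
o [0.71126159 0.23388072 0.02794702 0.00302542] [-0.47 -0.76  0.49 -0.91  1.28  0.73 -0.34  0.88  0.11  0.47 -1.09 -0.49]
[[0.57392006 0.27906058 0.05      ]
 [0.57665852 0.18109885 0.05      ]]
[0.71022678 0.23383009 0.02748863] [-0.46 -0.4   0.5  -0.54  1.27  1.12 -0.36  1.25  0.13 -0.28 -1.08 -1.22]
b [ 0.73749712 -0.15887945 -0.32601509  0.07500841] [-0.39 -1.51  0.95 -0.75  0.37  1.35 -0.96  0.76 -0.1  -0.14  0.13  0.15]
[[ 0.55613858 -0.0458415   0.05      ]
 [ 0.52475206 -0.13867946  0.05      ]]
```

View pics/ov.png

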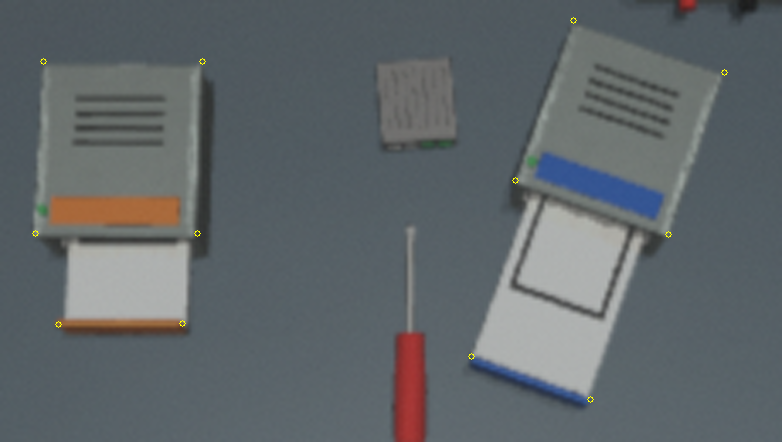

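The fit looks off by about 1 px (2–3 mm) because I read the pixels by eye. I'll measure the lips and bands by colour segmentation instead.

```bash
cat >> h.py <<'E'
import cv2
def unproj(f,q,z):
    M=np.array(f["camera_from_world"]);fl=210/np.tan(np.radians(f["vertical_fov"])/2)
    q=np.atleast_2d(q)
    d=np.c_[(q-[f["cx"],f["cy"]])/fl,np.ones(len(q))]@M[:3,:3];C=-M[:3,:3].T@M[:3,3]
    return C+d*((z-C[2])/d[:,2])[:,None]
def seg(f,col,box,k=8):
    x0,y0,x1,y1=box
    c=cv2.resize(f["color"][y0:y1,x0:x1],None,fx=k,fy=k,interpolation=cv2.INTER_CUBIC).astype(int)
    m=(c[...,2]-c[...,0]>45) if col=="o" else (c[...,0]-c[...,2]>60)
    n,l,st,ce=cv2.connectedComponentsWithStats(m.astype(np.uint8))
    i=1+np.argmax(st[1:,4]); yx=np.argwhere(l==i)
    r=cv2.boxPoints(cv2.minAreaRect(yx[:,::-1].astype(np.float32)))
    return (r+.5)/k-.5+[x0,y0], (yx.mean(0)[::-1]+.5)/k-.5+[x0,y0]
E
cat > m.py <<'E'
from plant import manip, order, grab_frame
from h import *
f=grab_frame("top")
for n,lb,bb in(("o",(165,205,230,225),(165,170,230,192)),("b",(290,212,345,245),(305,160,365,190))):
    r,_=seg(f,n,lb);b,bc=seg(f,n,bb)
    r=r[np.argsort(r[:,1])]
    print(n,"lip rect px",r.round(1).tolist(),"band",b.round(1).tolist())
    # back top edge = the long edge of the rect on the upper side
    e=r[np.argsort(r[:,0])];L=e[:2][np.argmin(e[:2,1])];R=e[2:][np.argmin(e[2:,1])]
    W=unproj(f,[L,R],.05);d=W[1]-W[0]
    a=np.arctan2(d[0],-d[1]);mid=W.mean(0);bw=unproj(f,bc,.08)[0]
    v=bw-mid;print(" back edge mid",mid.round(4),"len",np.linalg.norm(d).round(4),"yaw",a.round(4),"yaw lip->band",np.arctan2(v[1],v[0]).round(4),"dist",np.linalg.norm(v[:2]).round(4),"band",bw.round(4))
E
python3 m.py
```

```text
o lip rect px [[176.4, 213.6], [212.8, 213.6], [212.8, 216.4], [176.4, 216.4]] band [[174.2, 185.6], [174.2, 177.1], [212.5, 177.4], [212.4, 185.9]]
 back edge mid [0.5789 0.2315 0.05  ] len 0.0973 yaw 0.025 yaw lip->band 0.0324 dist 0.0807 band [0.6596 0.2341 0.08  ]
b lip rect px [[298.8, 224.7], [298.2, 226.5], [332.7, 236.8], [332.0, 238.6]] band [[316.8, 171.5], [319.4, 164.2], [354.8, 176.7], [352.3, 183.9]]
 back edge mid [ 0.5408 -0.0924  0.05  ] len 0.0949 yaw -0.3241 yaw lip->band -0.3238 dist 0.1565 band [ 0.6891 -0.1422  0.08  ]
```

```bash
cat >> h.py <<'E'
from scipy.spatial.transform import Rotation as Ro
def plan(pos,yaw=None):
    "shift in tool axes, turn so tool x lies along +-yaw"
    from plant import manip, order, grab_frame
    s=manip.read_state();R=Ro.from_rotvec(s["ee_rot"]).as_matrix()
    print("now",s["clock"],s["tool_pos"].round(4),"toolx yaw",np.arctan2(R[1,0],R[0,0]).round(4),"joints",s["joints"].round(2),"F",s["force"].round(1))
    print(" shift",(R.T@(np.array(pos)-s["tool_pos"])).round(4))
    if yaw is not None:
        t=-(yaw-np.arctan2(R[1,0],R[0,0])); print(" turn",(t+np.pi/2)%np.pi-np.pi/2)
E
python3 -c "
from h import *
a=-.324;u=np.array([np.cos(a),np.sin(a)])
p=np.array([.5408,-.0924])-u*(.006+.011+.025)
plan([*p,.231],a);plan([*p,.026],a)"
T="python3 inch.py"; python3 inch.py '0 -0.503 -0.481 0 0.032;0 -0.503 -0.481 0 0.032;0 -0.503 -0.481 0 0.032;0 -0.503 -0.481 0 0.032;0 -0.503 -0.481 0 0.032;0 -0.503 -0.481 0 0.032;0 -0.503 -0.481 0 0.032;0 -0.503 -0.481 0 0.032;0 -0.503 -0.481 0 0.032;0 -0.503 -0.481 0 0.032' 30
python3 -c "
from h import *
a=-.324;u=np.array([np.cos(a),np.sin(a)])
p=np.array([.5408,-.0924])-u*(.006+.011+.025)
plan([*p,.231],a)"
```

```text
clock: 1.03
tool_pos: [0.3641, 0.1625, 0.2314]
ee_rot: [0.506, 3.1, 0.001]
force: [1.7, 1.0, -0.4]
finger_gap: -0.0001
grasp_force: 0.0
now 1.0333 [0.3641 0.1625 0.2314] toolx yaw 2.8181 joints [ 0.28 -0.26  1.69  0.    1.71 -0.97] F [ 1.7  1.  -0.4]
 shift [-0.2065 -0.1855  0.0004]
 turn 0.0005494908531922249
```

```bash
python3 inch.py '0 -0.206 -0.186 0 0;0 -0.206 -0.186 0 0;0 -0.206 -0.186 0 0;0 -0.206 -0.186 0 0;0 -0.206 -0.186 0 0;0 -0.206 -0.186 0 0;0 -0.206 -0.186 0 0;0 -0.206 -0.186 0 0;0 -0.206 -0.186 0 0'
python3 -c "
from h import *
a=-.324;u=np.array([np.cos(a),np.sin(a)])
p=np.array([.5408,-.0924])-u*(.006+.011+.025)
plan([*p,.026],a)"
```

```text
clock: 1.78
tool_pos: [0.5, -0.0787, 0.2304]
ee_rot: [-0.511, -3.098, -0.001]
force: [0.1, 0.4, -0.8]
finger_gap: 0.0001
grasp_force: 0.0
now 1.7833 [ 0.5    -0.0787  0.2304] toolx yaw 2.8149 joints [-0.27 -0.01  1.47  0.    1.68 -1.51] F [ 0.1  0.4 -0.8]
 shift [-0.0015  0.      0.2044]
 turn -0.0026649157740852303
```

```bash
python3 inch.py '0 0 0 0.04 0;0 0 0 0.08 0;0 0 0 0.12 0;0 0 0 0.15 0;0 0 0 0.175 0;0 0 0 0.19 0;0 0 0 0.2 0;0 0 0 0.203 0;0 0 0 0.203 0'
python3 -c "
from h import *
import numpy as np
from plant import manip, order, grab_frame
cv2.imwrite('pics/w1.png',grab_frame('scene')['color'][170:290,150:330].repeat(4,0).repeat(4,1))
a=-.324;u=np.array([np.cos(a),np.sin(a)])
p=np.array([.5408,-.0924])-u*(.006+.011)
plan([*p,.026],a)"
```

```text
clock: 2.53
tool_pos: [0.4996, -0.0767, 0.0282]
ee_rot: [-0.505, -3.1, -0.001]
force: [0.7, 0.4, 0.5]
finger_gap: -0.0003
grasp_force: 0.0
now 2.5833 [ 0.5005 -0.0771  0.0292] toolx yaw 2.8187 joints [-0.26  0.12  1.75  0.    1.27 -1.51] F [ 0.1  0.6 -0.1]
 shift [-0.0261 -0.0017  0.0033]
 turn 0.0010886709322477373
```

View pics/w1.png

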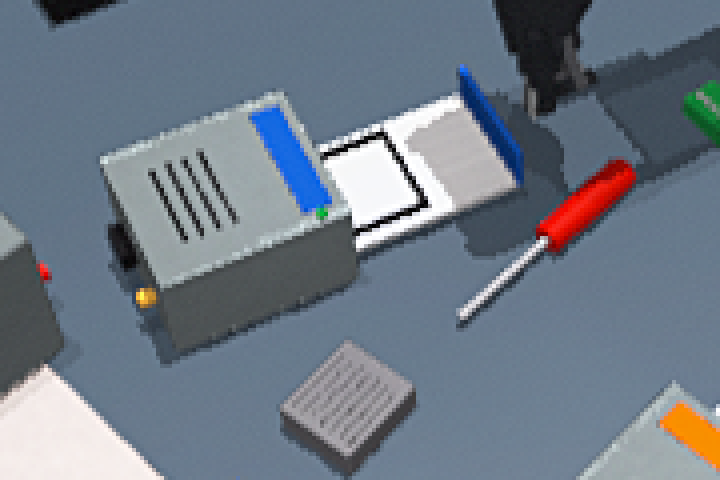

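The fingers are in front of the blue lip near its middle, clear of the screwdriver. Now a gentle push.

```bash
python3 inch.py '0 -0.01 0 0 0;0 -0.017 0 0 0;0 -0.022 0 0 0;0 -0.026 0 0 0;0 -0.031 0 0 0;0 -0.037 0 0 0;0 -0.043 0 0 0;0 -0.049 0 0 0;0 -0.055 0 0 0;0 -0.06 0 0 0'
python3 inch.py '0 -0.006 0 0 0;0 -0.011 0 0 0;0 -0.015 0 0 0;0 -0.019 0 0 0;0 -0.023 0 0 0;0 -0.026 0 0 0;0 -0.029 0 0 0;0 -0.031 0 0 0'; python3 m.py
```

```text
clock: 3.42
tool_pos: [0.5573, -0.0969, 0.0282]
ee_rot: [-0.507, -3.1, 0.0]
force: [-2.3, 0.3, 3.0]
finger_gap: 0.0
grasp_force: 1.2
clock: 4.08
tool_pos: [0.5864, -0.1067, 0.0282]
ee_rot: [-0.507, -3.1, 0.0]
force: [-3.1, -0.6, 0.8]
finger_gap: 0.0001
grasp_force: 1.1
o lip rect px [[176.3, 213.4], [212.9, 213.4], [212.9, 216.7], [176.3, 216.7]] band [[174.2, 177.3], [212.6, 177.3], [212.6, 185.9], [174.2, 185.9]]
 back edge mid [0.5792 0.2315 0.05  ] len 0.098 yaw 0.025 yaw lip->band 0.0317 dist 0.0804 band [0.6596 0.2341 0.08  ]Traceback (most recent call last):
  File "m.py", line 5, in <module>
    r,_=seg(f,n,lb);b,bc=seg(f,n,bb)
        ~~~^^^^^^^^
  File "h.py", line 24, in seg
    i=1+np.argmax(st[1:,4]); yx=np.argwhere(l==i)
        ~~~~~~~~~^^^^^^^^^^
    return _wrapfunc(a, 'argmax', axis=axis, out=out, **kwds)
    return bound(*args, **kwds)
ValueError: attempt to get argmax of an empty sequence
```

Contact holds at about 3 N, which matches sliding friction. I'll creep over the last centimetre.

```bash
python3 inch.py '0 -0.002 0 0 0;0 -0.004 0 0 0;0 -0.006 0 0 0'; python3 inch.py '0 -0.001 0 0 0;0 -0.002 0 0 0'; python3 inch.py '0 -0.001 0 0 0;0 -0.002 0 0 0'; python3 -c "
from h import *
plan([.7,0,.1])"
```

```text
clock: 4.38
tool_pos: [0.5918, -0.1083, 0.0282]
ee_rot: [-0.506, -3.1, -0.0]
force: [-2.3, -0.4, 0.8]
finger_gap: -0.0001
grasp_force: 1.1
clock: 4.55
tool_pos: [0.5938, -0.109, 0.0282]
ee_rot: [-0.506, -3.1, -0.0]
force: [-2.1, -0.2, 0.2]
finger_gap: -0.0
grasp_force: 1.0
clock: 4.72
tool_pos: [0.5955, -0.1096, 0.0282]
ee_rot: [-0.506, -3.1, -0.0]
force: [-6.0, 0.5, 1.2]
finger_gap: -0.0001
grasp_force: 3.0
now 4.7167 [ 0.5955 -0.1096  0.0282] toolx yaw 2.8178 joints [-0.28  0.33  1.5   0.    1.31 -1.52] F [-6.   0.5  1.2]
 shift [-0.0641  0.1371 -0.0718]
```

```bash
python3 inch.py '0 -0.001 0 0 0;0 -0.001 0 0 0'; python3 inch.py '0 0.02 0 0 0;0 0.05 0 0 0;0 0.05 0 -0.04 0;0 0.05 0 -0.08 0;0 0.05 0 -0.12 0;0 0.05 0 -0.12 0'; sed -i 's/(290,212,345,245)/(290,190,345,232)/' m.py; python3 m.py
python3 -c "
from h import *
a=.028;u=np.array([np.cos(a),np.sin(a)])
p=np.array([.579,.2315])+u*.029
plan([*p,.15],a)"
```

```text
clock: 4.88
tool_pos: [0.5955, -0.1095, 0.0282]
ee_rot: [-0.506, -3.097, -0.001]
force: [-5.0, 0.9, 2.5]
finger_gap: -0.0002
grasp_force: 2.8
clock: 5.38
tool_pos: [0.5547, -0.0952, 0.1591]
ee_rot: [0.503, 3.08, -0.002]
force: [1.3, -0.9, 0.9]
finger_gap: -0.0001
grasp_force: 0.0
o lip rect px [[176.3, 213.4], [212.8, 213.4], [212.8, 216.7], [176.3, 216.7]] band [[174.2, 177.3], [212.6, 177.3], [212.6, 185.9], [174.2, 185.9]]
 back edge mid [0.5792 0.2317 0.05  ] len 0.0976 yaw 0.025 yaw lip->band 0.0297 dist 0.0804 band [0.6596 0.2341 0.08  ]
now 5.4333 [ 0.5536 -0.0949  0.1557] toolx yaw 2.8181 joints [-0.27  0.13  1.48  0.    1.52 -1.52] F [-0.6 -0.2 -0.2]
 shift [0.0525 0.3275 0.0053]
 turn -0.3514980163456993Traceback (most recent call last):
  File "m.py", line 5, in <module>
    r,_=seg(f,n,lb);b,bc=seg(f,n,bb)
        ~~~^^^^^^^^
  File "h.py", line 24, in seg
    i=1+np.argmax(st[1:,4]); yx=np.argwhere(l==i)
        ~~~~~~~~~^^^^^^^^^^
    return _wrapfunc(a, 'argmax', axis=axis, out=out, **kwds)
    return bound(*args, **kwds)
ValueError: attempt to get argmax of an empty sequence
```

```bash
python3 inch.py '0 0.052 0.328 0 -0.351;0 0.052 0.328 0 -0.351;0 0.052 0.328 0 -0.351;0 0.052 0.328 0 -0.351;0 0.052 0.328 0 -0.351;0 0.052 0.328 0 -0.351;0 0.052 0.328 0 -0.351;0 0.052 0.328 0 -0.351;0 0.052 0.328 0 -0.351;0 0.052 0.328 0 -0.351'; python3 m.py 2>&1| tail -3
python3 -c "
from h import *
from plant import manip, order, grab_frame
cv2.imwrite('pics/t2.png',cv2.resize(grab_frame('top')['color'][110:250,160:390],None,fx=3.4,fy=3.4))
a=.028;u=np.array([np.cos(a),np.sin(a)])
p=np.array([.579,.2315])+u*.029
plan([*p,.03],a)"
```

```text
clock: 6.27
tool_pos: [0.6043, 0.2361, 0.1471]
ee_rot: [0.049, -3.141, -0.0]
force: [-0.5, -0.7, -0.1]
finger_gap: 0.0001
grasp_force: 0.0
 back edge mid [0.5799 0.2046 0.05  ] len 0.0441 yaw 0.025 yaw lip->band 0.0584 dist 0.0827 band [0.6625 0.2094 0.08  ]
b lip rect px [[308.0, 198.5], [307.2, 200.6], [341.9, 210.8], [341.2, 212.9]] band [[316.6, 171.5], [319.2, 164.1], [354.9, 176.6], [352.3, 184.0]]
 back edge mid [ 0.6119 -0.1164  0.05  ] len 0.0964 yaw -0.3292 yaw lip->band -0.3225 dist 0.0815 band [ 0.6891 -0.1422  0.08  ]
now 6.3667 [0.6044 0.2332 0.1476] toolx yaw -3.1141 joints [ 0.28  0.33  1.25 -0.    1.56 -1.32] F [-0.2 -0.1  0.4]
 shift [-0.0036 -0.0009  0.1176]
 turn -0.0005487167447237873
```

View pics/t2.png

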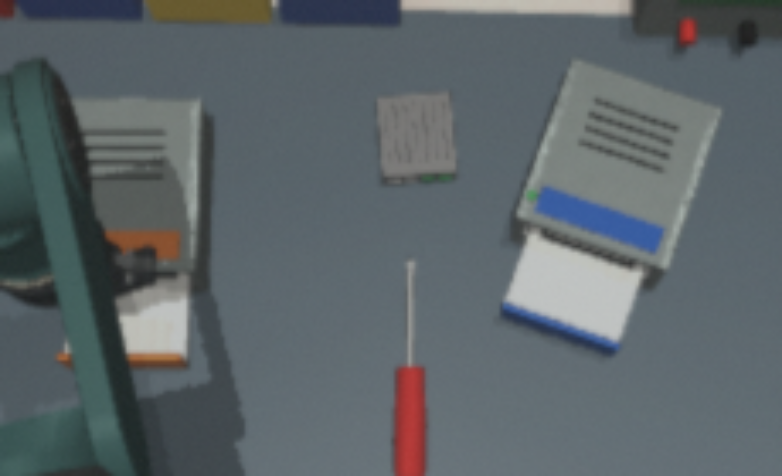

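The blue tray is home: its lip-to-band distance of 81.5 mm matches orange's 80.4 mm at home, and the force rise confirms the stop. The tool is above the orange gap, so I'll lower it.

```bash
python3 inch.py '0 0 0 0.035 0;0 0 0 0.065 0;0 0 0 0.085 0;0 0 0 0.1 0;0 0 0 0.11 0;0 0 0 0.116 0;0 0 0 0.118 0;0 0 0 0.118 0'
python3 -c "
from h import *
from plant import manip, order, grab_frame
cv2.imwrite('pics/s3.png',cv2.resize(grab_frame('scene')['color'][230:370,260:400],None,fx=4,fy=4))
a=.028;u=np.array([np.cos(a),np.sin(a)])
p=np.array([.579,.2315])+u*.011
plan([*p,.03],a)"
```

```text
clock: 7.03
tool_pos: [0.6048, 0.2329, 0.0308]
ee_rot: [-0.041, 3.14, 0.001]
force: [-0.6, 0.9, -0.0]
finger_gap: -0.0002
grasp_force: 0.0
now 7.0833 [0.6051 0.2332 0.0315] toolx yaw -3.115 joints [ 0.28  0.41  1.38  0.    1.35 -1.32] F [-0.8  0.2 -1.5]
 shift [ 0.0152 -0.001   0.0015]
 turn -0.0013936172485631282
```

View pics/s3.png

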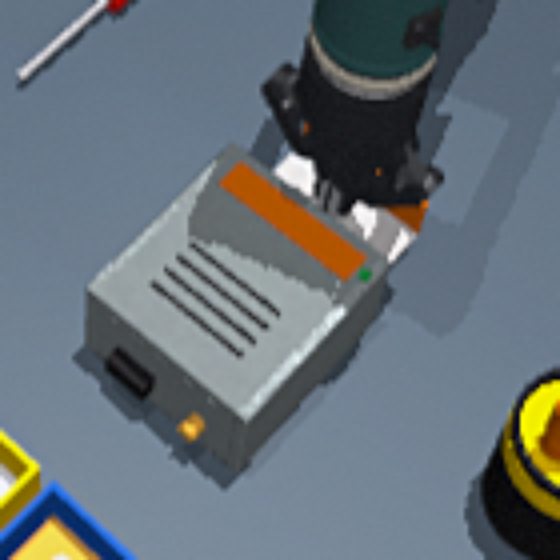

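The fingertips are in the gap behind the lip. I'll draw it out along tool +x, with contact expected at about 15 mm and the outer stop at about 115 mm.

```bash
python3 inch.py '0 0.006 0 0 0;0 0.011 0 0 0;0 0.014 0 0 0;0 0.017 0 0 0;0 0.02 0 0 0;0 0.024 0 0 0;0 0.028 0 0 0;0 0.033 0 0 0;0 0.038 0 0 0;0 0.043 0 0 0'
python3 inch.py '0 0.005 0 0 0;0 0.01 0 0 0;0 0.015 0 0 0;0 0.02 0 0 0;0 0.025 0 0 0;0 0.03 0 0 0;0 0.035 0 0 0;0 0.04 0 0 0;0 0.045 0 0 0;0 0.05 0 0 0'
python3 inch.py '0 0.004 0 0 0;0 0.007 0 0 0;0 0.01 0 0 0;0 0.012 0 0 0;0 0.014 0 0 0'
```

```text
clock: 7.92
tool_pos: [0.5611, 0.2324, 0.0307]
ee_rot: [-0.043, 3.14, 0.001]
force: [2.0, 1.5, 2.4]
finger_gap: 0.0001
grasp_force: 1.2
clock: 8.75
tool_pos: [0.5107, 0.231, 0.0302]
ee_rot: [0.043, -3.141, -0.0]
force: [1.9, 2.0, 1.4]
finger_gap: -0.0002
grasp_force: 1.2
clock: 9.17
tool_pos: [0.497, 0.2305, 0.0301]
ee_rot: [0.043, -3.141, 0.0]
force: [2.5, 0.6, 0.0]
finger_gap: 0.0001
grasp_force: 1.1
```

```bash
python3 inch.py '0 0.002 0 0 0;0 0.004 0 0 0'; python3 inch.py '0 0.001 0 0 0;0 0.002 0 0 0';python3 inch.py '0 0.001 0 0 0;0 0.002 0 0 0'
```

```text
clock: 9.33
tool_pos: [0.4931, 0.2304, 0.0302]
ee_rot: [0.043, -3.141, -0.0]
force: [2.1, 1.5, 0.5]
finger_gap: -0.0003
grasp_force: 1.1
clock: 9.5
tool_pos: [0.4911, 0.2303, 0.0302]
ee_rot: [0.043, -3.141, -0.0]
force: [2.8, 1.4, 0.3]
finger_gap: 0.0001
grasp_force: 1.0
clock: 9.67
tool_pos: [0.4892, 0.2303, 0.0302]
ee_rot: [0.043, -3.141, -0.0]
force: [1.4, 1.4, -0.5]
finger_gap: -0.0004
grasp_force: 1.0
```

```bash
python3 inch.py '0 0.001 0 0 0;0 0.002 0 0 0'; python3 inch.py '0 0.001 0 0 0;0 0.001 0 0 0'
```

```text
clock: 9.83
tool_pos: [0.4887, 0.2303, 0.0303]
ee_rot: [-0.043, 3.138, 0.001]
force: [8.4, 1.8, -4.6]
finger_gap: 0.0002
grasp_force: 4.1
clock: 10.0
tool_pos: [0.4888, 0.2303, 0.0303]
ee_rot: [-0.042, 3.135, 0.001]
force: [9.4, 2.1, -6.0]
finger_gap: 0.0001
grasp_force: 4.5
```

The outer stop is reached: the force rose to 9 N with no further travel. I'll back off slightly, lift clear and check.

```bash
python3 inch.py '0 -0.004 0 0 0;0 -0.009 0 0 0;0 -0.014 0 0 0;0 -0.014 0 -0.01 0;0 -0.014 0 -0.04 0;0 -0.014 0 -0.08 0;0 -0.014 0 -0.12 0;0 -0.014 0 -0.16 0;0 -0.014 0 -0.18 0'; python3 inch.py '0 0.1 0.04 0 0;0 0.1 0.08 0 0;0 0.1 0.12 0 0;0 0.1 0.16 0 0;0 0.1 -0.2 0 0;0 0.1 -0.2 0 0;0 0.1 -0.2 0 0;0 0.1 -0.2 0 0;0 0.1 -0.2 0 0;0 0.1 -0.2 0 0'; sed -i 's/(165,205,230,225)/(165,205,230,275)/' m.py; python3 m.py
python3 -c "
from h import *
from plant import manip, order, grab_frame
cv2.imwrite('pics/e.png',cv2.resize(grab_frame('top')['color'][90:330,60:500],None,fx=1.8,fy=1.8))"
```

```text
clock: 10.75
tool_pos: [0.5017, 0.2311, 0.2176]
ee_rot: [-0.043, 3.133, 0.004]
force: [0.6, 0.2, 1.0]
finger_gap: 0.0001
grasp_force: 0.0
clock: 11.58
tool_pos: [0.4045, 0.1012, 0.2111]
ee_rot: [-0.045, 3.141, -0.0]
force: [0.7, -0.7, -0.4]
finger_gap: 0.0
grasp_force: 0.0Traceback (most recent call last):
  File "m.py", line 5, in <module>
    r,_=seg(f,n,lb);b,bc=seg(f,n,bb)
        ~~~^^^^^^^^
  File "h.py", line 24, in seg
    i=1+np.argmax(st[1:,4]); yx=np.argwhere(l==i)
        ~~~~~~~~~^^^^^^^^^^
    return _wrapfunc(a, 'argmax', axis=axis, out=out, **kwds)
    return bound(*args, **kwds)
ValueError: attempt to get argmax of an empty sequence
```

View pics/e.png

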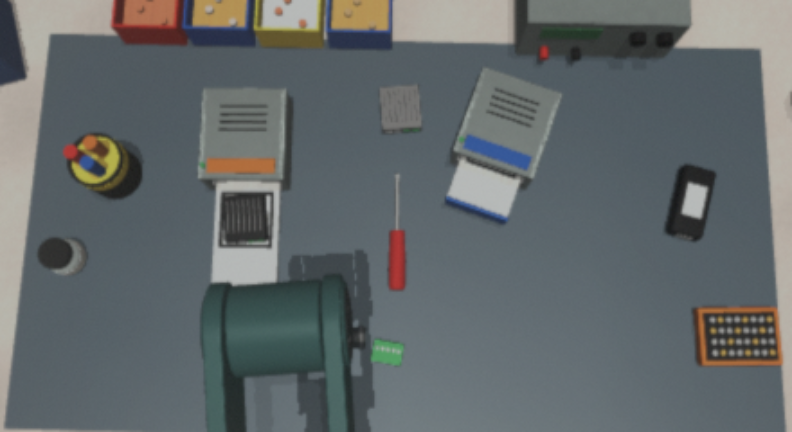

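The controller lies in its seat outside the dock, the bystanders look unmoved and blue is home. The arm hides the orange lip at about (245,285), so I'll move it aside and measure.

```bash
python3 inch.py '0 0 -0.2 0 0;0 0 -0.2 0 0;0 0 -0.2 0 0;0 0 -0.2 0 0;0 0 -0.2 0 0;0 0 -0.2 0 0;0 0 -0.2 0 0'; python3 m.py; python3 -c "
from h import *
plan([.5,0,.2])"
```

```text
clock: 12.27
tool_pos: [0.4108, -0.0979, 0.2106]
ee_rot: [0.037, -3.141, -0.002]
force: [0.0, 0.3, 0.6]
finger_gap: 0.0002
grasp_force: 0.0
o lip rect px [[174.1, 250.8], [211.4, 250.8], [211.4, 253.7], [174.1, 253.7]] band [[174.2, 177.3], [212.4, 177.3], [212.4, 185.9], [174.2, 185.9]]
 back edge mid [0.4795 0.2301 0.05  ] len 0.0983 yaw 0.0252 yaw lip->band 0.0225 dist 0.1801 band [0.6596 0.2341 0.08  ]
b lip rect px [[307.9, 198.7], [307.2, 200.6], [341.9, 210.8], [341.2, 212.8]] band [[316.7, 171.5], [319.3, 164.2], [354.9, 176.6], [352.3, 183.9]]
 back edge mid [ 0.6116 -0.1162  0.05  ] len 0.0963 yaw -0.3275 yaw lip->band -0.3233 dist 0.0817 band [ 0.6891 -0.1422  0.08  ]
now 12.3167 [ 0.4108 -0.0968  0.2106] toolx yaw -3.1153 joints [-0.37 -0.2   1.68  0.    1.66 -1.96] F [-0.2  0.3 -0.4]
 shift [-0.0917  0.0944  0.0107]
```

Orange is out by 99.7 mm (180.1 − 80.4), and blue is home.

```bash
python3 -c "
from plant import manip, order, grab_frame
print(order.finish_job())"
```

```text
the job is handed in; nothing more can be done
None
```

The job is handed in: the blue tray was pushed home to its stop, then the orange tray was drawn fully out (99.7 mm measured), with the controller in its seat, no visible change to anything else on the bench, and about 12 s on the clock.

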